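# Crank the flywheel slide to its marker

### The arm

A 6-joint arm with a two-finger parallel gripper is mounted at the origin on the work surface. World frame = base frame: x ahead of the robot, y to its left, z up, the work surface at z = 0. Lengths are in m, angles in rad, forces in N, time in s.
With the tool pointing down it reaches from about 0.425 to 0.925 m from the base axis. Payload 12.5 kg.
Tool frame: the origin (TCP) lies at the very end of the fingers, on their centre line; the grasp point (between the pads) lies 19 mm behind it; x points along the fingers, z is the direction in which the jaws open and shut, and the axes are right-handed (so a half turn about x gives the same grasp; the last joint's range is limited). The gripper opens to 85 mm and grips with 20 to 120 N. Pads are 22 mm wide; open, the fingers measure 114 mm over their backs; the gripper's body (76 mm by 85 mm) begins 54 mm behind the grasp point. The pads swing forward as they close: fully open they stand 13 mm farther back than shut.
Start: joints at [1.055, 0.491, 1.559, -0, 1.092, -0.106], TCP at [0.249, 0.573, 0.231] pointing down, gripper open.
Joint ranges: [-3.1, 3.1], [-0.84, 2.19], [0.05, 2.79], [-1.13, 4.28], [0.06, 2.93], [-2.69, 2.69]. Speed limits (rad/s): [2.22, 2.22, 2.79, 3.14, 3.14, 3.14].

### API

Orientations are given as a rotation vector (axis times angle).
In Python, from cell import monitor, camera, get_calibration, job gives the robot as it stands.
- The arm moves only by the tool send_rows, never from a script. Its argument "rows" is one flat list of numbers, 7 for each row, row after row: the shift along the tool's x, y, z normalised to -1 to 1, where 1 is 25 mm, then the turn, a rotation vector about the tool's x, y, z normalised to -1 to 1, where 1 is 0.1 rad, then the opening, from -1 (shut) to 1 (fully open). A call has 1 to 8 rows; each row shifts and turns the commanded pose from where the row before left it, along the tool's axes as they then stand; what a row does not reach is not made up. A row lasts 1/12 s, in which the tool goes at most 41.7 mm and 7.16 degrees, less where a joint would pass 70% of its speed; a pose out of reach is approached as far as the arm can. A call with a number of a shift or a turn outside -1 to 1 is refused whole. A call with a gripper value outside its range is refused whole. The fingers move at their own pace and stop on an object; "squeeze" is the grip in N (left out, the last holds). Time passes only in rows, so rows that do not move let the fingers close. It gives the time, the measured TCP pose, the force and the opening at its end, in the units of the state.
- monitor.state(): the state, without advancing time (a new reading comes with each control period).
- camera(name): name is "side" or "top"; returns the picture (384x512x3 uint8, blue, green, red); there is no depth.
- get_calibration(name): a dict with "camera_matrix" (3x3 intrinsics, pixels), "view" (4x4, takes a point from world to camera coordinates). Camera axes: x right, y up, looking along -z (the intrinsics and any distortion apply to the point x, -y, -z); pixel columns grow to the right and rows downward; lengths in m; the calibration is good to about 2 mm. A picture is of the moment at which its call begins. get_calibration takes no time and is no camera call.
- job.hand_in(): hands the job in, once; it reports no verdict.
The state is a dict: "clock": time; "qpos": joint angles; "dq": joint speeds; "joint_torque": joint torques, N m; "position": TCP position; "tool_rot": TCP orientation; "wrist_force": force on the tool from outside, world axes, zero at the start; "moment": the same for the moment, N m; "width": opening from 0.0 (shut) to 1.0 (fully open).
Only numpy, scipy, OpenCV 4.12 (cv2) and the standard library are available. Lean on these libraries where they do the work, as an engineer would, in place of code of your own. Each camera call takes 0.05 s, during which the arm holds its last target.

### The job

Two blue and aluminium positioning slides stand on the hobby bench, each driven by a loose crank that sits on a square shaft end. On the slide that carries the spoked brass flywheel, hold the crank by its orange handle and wind it clockwise, several full turns, until the carriage's red pointer stands at the middle of the green marker beside the rail; then let go, with the crank still seated on its shaft. Do not lift the crank off or push the carriage by hand, and leave the other slide's crank alone.

Things in the scene. Friction and masses are not known exactly. Their poses are not given: they have to be found in the camera images.
- crank_handle (a point): Upright orange handle (20 mm diameter, 57 mm tall, spins freely) of the loose crank on the flywheel slide. Point: on its axis, 25 mm below its top, 114 mm above the table, 28 mm above the shaft's top. z up; x points outward from the vertical shaft axis, which stays put 45 mm away along -x. Starts at any angle. The crank rests by its weight on a 12 mm square shaft, 20 mm deep, 7 degrees of play; turning takes 2 N.
- carriage: Black carriage, 66 x 66 x 20 mm, with the brass flywheel (top 61 mm above table). Origin: block centre, 36 mm above table, 105 mm from the shaft axis at the start. x runs along the rail away from the crank, z up. Red pointer (6 mm wide) on its -y side at x = 0. Clockwise cranking (from above) drives it along +x, 15.7 mm per turn; it stays where left. Hardly any travel the other way at the start.
- marker: Green marker block, 20 x 20 x 34 mm, fixed beside the flywheel slide's rail on the pointer's side. Origin at its centre, 20 mm above the table, 58 mm to the side of the rail's centre line; x parallel to the rail, away from the crank. It stands 40 to 62 mm farther along x than the pointer's start.
- other_crank_handle (a point): The same orange handle, same point and axes, of the crank on the other slide, which carries a grey aluminium block and has a like green marker. To be left alone.
There are look-alikes about, which are no part of the job. Leave any purple look-alike of the marker alone.

How it is judged:
On the way:
1. the crank has been turned so far that the carriage has gone 20 mm (well over one full turn) (distance of carriage from where it was at the start of the episode above 0.02 m).
At the end, for the whole second after the job is handed in: The flywheel carriage's red pointer stands within 10 mm either way of the middle of the green marker (measured along the rail) and at rest; the crank still sits on its square shaft (within 5 mm of fully down, tilted under 0.2 rad); the other slide's crank handle is within 20 mm of where it was (x of carriage in the frame of marker between -0.01 and 0.01 m and height (world z) of crank_handle below 0.119 m and angle between crank_handle's own z axis and vertical below 0.2 rad and linear speed of carriage below 0.005 m/s and distance of other_crank_handle from where it was at the start of the episode below 0.02 m); the robot touches nothing.
It fails at once if the crank comes off its square shaft (raised more than 12 mm or tilted over 0.4 rad) (height (world z) of crank_handle above 0.126 m or angle between crank_handle's own z axis and vertical above 0.4 rad).
It fails at once if the carriage is pushed by the robot (over 3 N) instead of being cranked (contact force between any of the fingers, the arm and carriage above 3 N).
It fails at once if the other slide's crank is disturbed (its handle moves more than 20 mm) (distance of other_crank_handle from where it was at the start of the episode above 0.02 m).
It also fails if it takes over 61 s, if anything falls off the work surface, if the arm or the gripper's body presses on something with over 40 N, if the wrist force passes 120 N, or if a joint passes its speed limit or range.

## Working session

There is one attempt and no reset: what is moved stays moved. The work goes in short steps, Python scripts to look and compute and a tool call to move; the robot and the scene stay as the last step left them, time stands still between calls to the robot, and variables do not carry over. Pictures are saved under pics/ and viewed, and the job is handed in when it is done.

Besides the shell and the picture viewer there is one more tool, called after "Emit:" as name(argument=value, ...) on one line, values as JSON. send_rows: Moves the arm, as the interface text tells. Its arguments: {"type":"object","properties":{"rows":{"type":"array"},"squeeze":{"type":"number"}},"required":["rows"]}

```bash
ls; mkdir -p pics
python3 - <<'E'
from cell import monitor,camera,get_calibration
import cv2,json
print(monitor.state())
for n in("side","top"):
    cv2.imwrite(f"pics/{n}0.png",camera(n)); c=get_calibration(n); print(n,c)
E
```

```text
pics
{'clock': 0.0, 'qpos': array([ 1.05541708e+00,  4.91556277e-01,  1.55947031e+00, -1.02265611e-06,
        1.09171935e+00, -1.05619626e-01]), 'dq': array([ 5.97620607e-04, -2.38725932e-04, -9.95529602e-05,  6.54391075e-05,
       -7.68224132e-04,  6.15435994e-04]), 'joint_torque': array([ 8.91677664e-04, -6.18452883e+01, -2.61595988e+01, -2.92249604e-05,
        4.11532019e-03,  3.04064451e-05]), 'position': array([0.2488644 , 0.57305392, 0.2307226 ]), 'tool_rot': array([-0.90286106,  1.37668269,  0.90199206]), 'wrist_force': array([ 0.30585645, -0.00787376,  0.14246692]), 'moment': array([-0.0024156 ,  0.00872579, -0.03564677]), 'width': 1.0033635836817658}
side {'camera_matrix': array([[432.77612321,   0.        , 251.55222664],
       [  0.        , 432.77612321, 197.52673951],
       [  0.        ,   0.        ,   1.        ]]), 'view': array([[-0.99075503, -0.13457523,  0.01714584,  0.60050222],
       [ 0.11549905, -0.77043403,  0.62696999, -0.13941206],
       [-0.07116489,  0.623154  ,  0.7788547 , -0.80048216],
       [ 0.        ,  0.        ,  0.        ,  1.        ]])}
top {'camera_matrix': array([[441.48120684,   0.        , 250.51263292],
       [  0.        , 441.48120684, 190.62601628],
       [  0.        ,   0.        ,   1.        ]]), 'view': array([[-0.01247201, -0.99986197, -0.01097708, -0.01096886],
       [ 0.98694021, -0.01407258,  0.16047114, -0.63882387],
       [-0.16060347, -0.00883233,  0.98697949, -0.85984906],
       [ 0.        ,  0.        ,  0.        ,  1.        ]])}
```

View pics/side0.png

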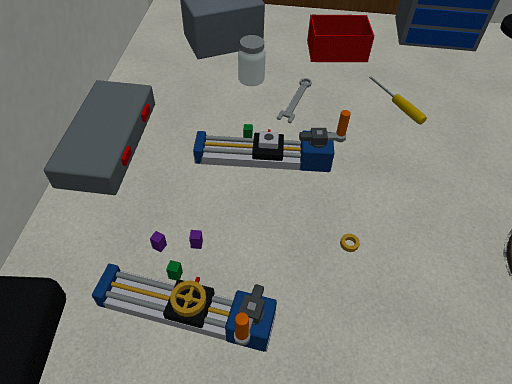

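View pics/top0.png

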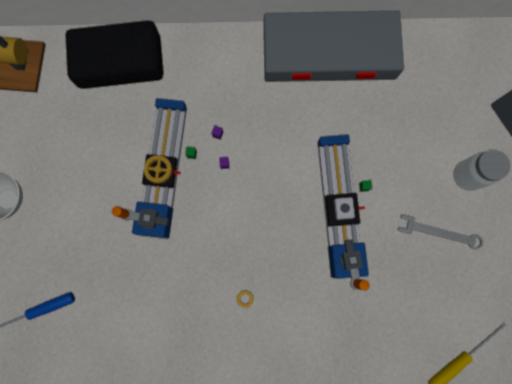

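```bash
cat > h.py <<'E'
import numpy as np,cv2
from cell import monitor,camera,get_calibration
def proj(n,P):
    c=get_calibration(n);P=np.atleast_2d(P);q=(c['view']@np.c_[P,np.ones(len(P))].T)[:3]
    q=np.array([q[0],-q[1],-q[2]]);u=c['camera_matrix']@q;return (u[:2]/u[2]).T
def ray(n,uv,z):
    c=get_calibration(n);K=c['camera_matrix'];V=c['view'];R=V[:3,:3];t=V[:3,3]
    d=np.linalg.inv(K)@[uv[0],uv[1],1];d=R.T@(d*[1,-1,-1]);o=-R.T@t
    return o+d*(z-o[2])/d[2]
def crop(n,img,x0,y0,w,h,s,name):
    cv2.imwrite(name,cv2.resize(img[y0:y0+h,x0:x0+w],None,fx=s,fy=s,interpolation=cv2.INTER_CUBIC))
E
python3 - <<'E'
from h import *
crop(0,cv2.imread('pics/top0.png'),100,90,130,155,3.8,'pics/topc.png')
crop(0,cv2.imread('pics/side0.png'),85,220,200,140,4,'pics/sidec.png')
E
```

```text
(no output)
```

View pics/topc.png

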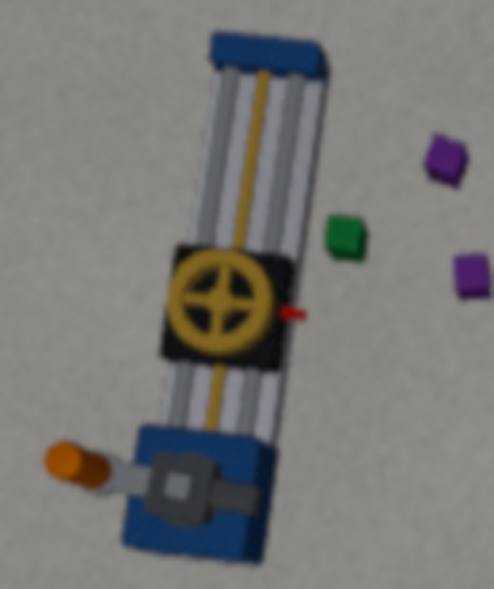

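View pics/sidec.png

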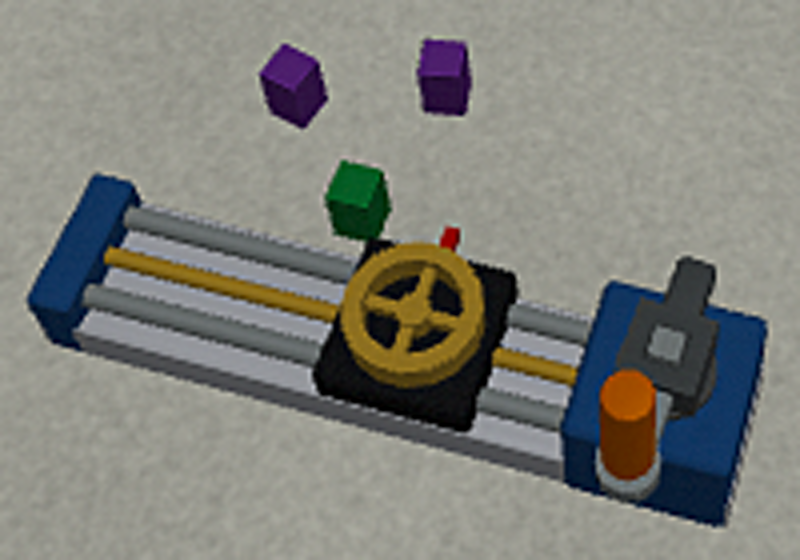

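Run:
```python
from h import *
T=lambda x,y:(100+x/3.8,90+y/3.8)
S=lambda x,y:(85+x/4,220+y/4)
sh=ray('top',T(178,486),.086);shs=ray('side',S(666,344),.086)
ha=ray('top',T(66,461),.139);has=ray('side',S(628,390),.139)
print('shaft',sh,shs,'handle',ha,has,np.linalg.norm(ha-sh),np.linalg.norm((has-shs)[:2]))
mk=ray('top',T(345,231),.037);mks=ray('side',S(360,182),.037)
print('marker',mk,mks)
fw=ray('top',T(221,301),.061);fws=ray('side',S(413,308),.061)
print('fly',fw,fws)
print('ptr',ray('top',T(305,315),.036),ray('side',S(450,238),.036))
s=(sh+shs)/2;f=(fw+fws)/2;d=(f-s)[:2];print('dist',np.linalg.norm(d),np.degrees(np.arctan2(d[1],d[0])))
u=d/np.linalg.norm(d);m=((mk+mks)/2-s)[:2];print('marker along',m@u,'side',u[0]*m[1]-u[1]*m[0])
h=((ha+has)/2-s)[:2];print('handle ang',np.degrees(np.arctan2(h[1],h[0])),s)
```

```text
shaft [0.58148671 0.18515587 0.086     ] [0.58188316 0.18987394 0.086     ] handle [0.58901469 0.22726843 0.139     ] [0.59003852 0.23263995 0.139     ] 0.06811121677062337 0.04353666658282716
marker [0.72884918 0.10689184 0.037     ] [0.72614831 0.11167909 0.037     ]
fly [0.68456956 0.17044129 0.061     ] [0.68506958 0.17756373 0.061     ]
ptr [0.68130641 0.12891615 0.036     ] [0.68188868 0.13215841 0.036     ]
dist 0.10401604851188802 -7.4642094621165604
marker along 0.1547407550253372 side -0.05862432973399849
handle ang 79.53130966222105 [0.58168493 0.18751491 0.086     ]
```

```bash
cat >> h.py <<'E'
from scipy.spatial.transform import Rotation as Ro
def tool():
    s=monitor.state();return np.array(s['position']),Ro.from_rotvec(s['tool_rot']).as_matrix(),s
E
python3 - <<'E'
from h import *
p,R,s=tool();print(R.round(3))
z=R[:,2];print('jaw ang',np.degrees(np.arctan2(z[1],z[0])))
tgt=np.array([.590,.2317,.175])
print('d tool mm',(R.T@(tgt-p)*1000).round(1))
E
```

```text
[[-0.001 -0.917  0.398]
 [-0.001  0.398  0.917]
 [-1.     0.    -0.001]]
jaw ang 66.51896901317826
d tool mm [  55.9 -448.9 -177.1]
```

Emit:
send_rows(rows=[0,-0.9,-0.35,0,0,0,1,0,-0.9,-0.35,0,0,0,1,0,-0.9,-0.35,0,0,0,1,0,-0.9,-0.35,0,0,0,1,0,-0.9,-0.35,0,0,0,1,0,-0.9,-0.35,0,0,0,1,0,-0.9,-0.35,0,0,0,1,0,-0.9,-0.35,0,0,0,1], squeeze=25)

```text
clock: 0.77
position: [0.3868, 0.4364, 0.2311]
tool_rot: [-0.902, 1.376, 0.902]
wrist_force: [-0.3, 0.1, 0.9]
width: 1.001
```

Emit:
send_rows(rows=[0,-0.9,-0.35,0,0,0,1,0,-0.9,-0.35,0,0,0,1,0,-0.9,-0.35,0,0,0,1,0,-0.9,-0.35,0,0,0,1,0,-0.9,-0.35,0,0,0,1,0,-0.9,-0.35,0,0,0,1,0,-0.9,-0.35,0,0,0,1,0,-0.9,-0.35,0,0,0,1])

```text
clock: 1.43
position: [0.5241, 0.3004, 0.231]
tool_rot: [-0.902, 1.376, 0.902]
wrist_force: [0.5, 0.4, -0.5]
width: 1.004
```

Emit:
send_rows(rows=[0,-0.9,-0.35,0,0,0,1,0,-0.9,-0.35,0,0,0,1,0,-0.9,-0.35,0,0,0,1,0,-0.8,-0.35,0,0,0,1,0,0,0,1,0,0,1,0,0,0,1,0,0,1,0,0,0,1,0,0,1,0,0,0,1,0,0,1])

```text
clock: 2.1
position: [0.5897, 0.2342, 0.2309]
tool_rot: [-0.591, 1.49, 0.591]
wrist_force: [-0.9, -0.4, -0.2]
width: 0.999
```

Emit:
send_rows(rows=[0,0,0,1,0,0,1,0,0,0,1,0,0,1,0,0,0,1,0,0,1,0,0,0,1,0,0,1,0,0,0,1,0,0,1,0,0,0,1,0,0,1,0,0,0,1,0,0,1,0,0,0,1,0,0,1])

```text
clock: 2.77
position: [0.5896, 0.2344, 0.2309]
tool_rot: [0.034, 1.571, -0.035]
wrist_force: [-0.4, -0.9, 0.2]
width: 0.999
```

Emit:
send_rows(rows=[0,0,0,1,0,0,1,0,0,0,0.44,0,0,1,0,0,0,0,0,0,1,0,0,0,0,0,0,1])

```text
clock: 3.1
position: [0.5896, 0.2344, 0.231]
tool_rot: [0.142, 1.567, -0.142]
wrist_force: [-0.4, 0.5, 0.5]
width: 1.0
```

Run:
```python
from h import *
p,R,s=tool();print(p,R.round(3),s['clock'],s['wrist_force'],s['qpos'])
print('d tool mm',(R.T@(np.array([.590,.2317,.095])-p)*1000).round(1))
for n in("side","top"): cv2.imwrite(f"pics/{n}1.png",camera(n))
a=cv2.imread('pics/side1.png');b=cv2.imread('pics/top1.png')
crop(0,a,130,180,200,150,3.8,'pics/s1c.png');crop(0,b,60,90,200,150,3.8,'pics/t1c.png')
```

```text
[0.58961708 0.23442675 0.23103312] [[-0.     0.18   0.984]
 [-0.     0.984 -0.18 ]
 [-1.    -0.    -0.   ]] 3.1 [-0.38006154  0.49092939  0.4840311 ] [2.74369092e-01 5.05062257e-01 1.53411713e+00 3.36646798e-05
 1.10291973e+00 4.55584071e-01]
d tool mm [136.   -2.6   0.9]
```

View pics/s1c.png

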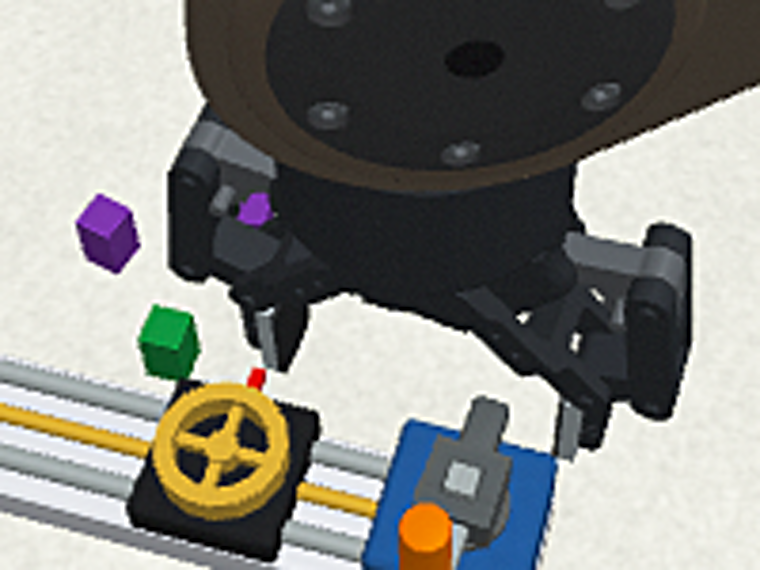

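View pics/t1c.png

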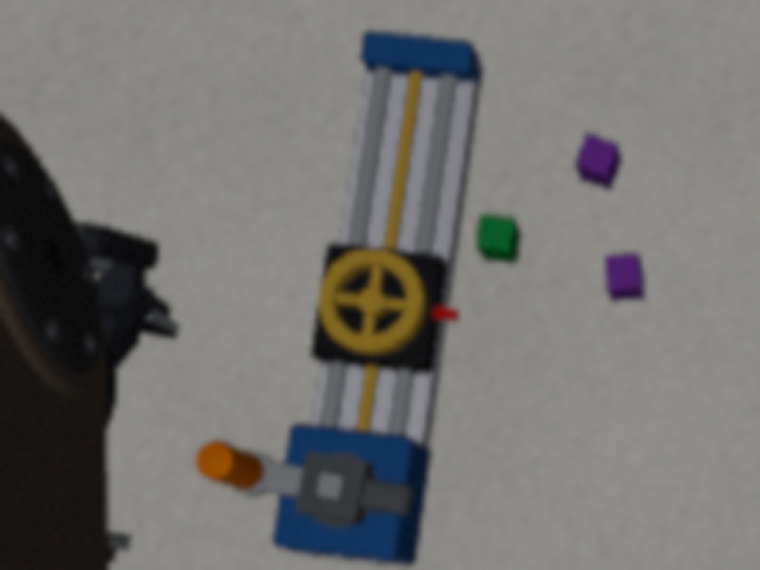

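Emit:
send_rows(rows=[0.7,-0.1,0.04,0,0,0,1,0.9,0,0,0,0,0,1,0.9,0,0,0,0,0,1,0.9,0,0,0,0,0,1,0.9,0,0,0,0,0,1,0.6,0,0,0,0,0,1,0,0,0,0,0,0,1,0,0,0,0,0,0,1])

```text
clock: 3.87
position: [0.5902, 0.2318, 0.1086]
tool_rot: [0.143, 1.567, -0.143]
wrist_force: [0.7, 0.4, 1.4]
width: 0.999
```

Run:
```python
from h import *
p,R,s=tool();print(p,s['clock'],s['wrist_force'])
print('d tool mm',(R.T@(np.array([.590,.2317,.095])-p)*1000).round(1))
print(proj('top',[p]),proj('side',[p]))
for n in("side","top"): cv2.imwrite(f"pics/{n}2.png",camera(n))
a=cv2.imread('pics/side2.png');b=cv2.imread('pics/top2.png')
crop(0,a,160,230,150,140,4,'pics/s2c.png');crop(0,b,60,120,150,140,4,'pics/t2c.png')
```

```text
[0.59015941 0.2318058  0.10855824] 3.8667 [0.6513686  0.35958348 1.36018076]
d tool mm [13.6 -0.1 -0.1]
[[119.92101962 212.56329737]] [[242.00389137 325.76091839]]
```

View pics/s2c.png

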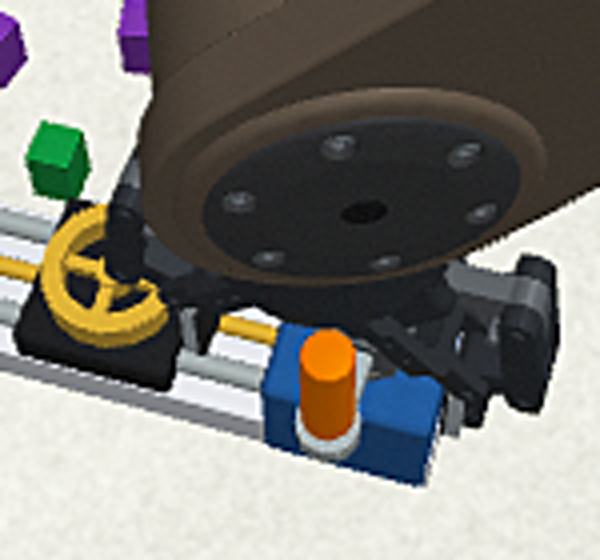

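View pics/t2c.png

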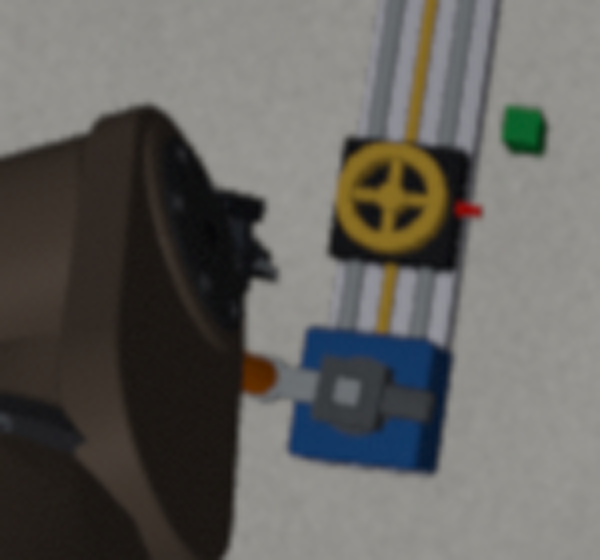

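Emit:
send_rows(rows=[0.54,0,0,0,0,0,1,0,0,0,0,0,0,1,0,0,0,0,0,0,-1,0,0,0,0,0,0,-1,0,0,0,0,0,0,-1,0,0,0,0,0,0,-1,0,0,0,0,0,0,-1,0,0,0,0,0,0,-1], squeeze=25)

```text
clock: 4.63
position: [0.5904, 0.2319, 0.0957]
tool_rot: [0.144, 1.565, -0.143]
wrist_force: [-0.2, -0.6, 1.7]
width: 0.226
```

Emit:
send_rows(rows=[0,0,0,0,0,0,-1,0,0,0,0,0,0,-1,0,0,0,0,0,0,-1,0,0,0,0,0,0,-1])

```text
clock: 4.97
position: [0.5904, 0.232, 0.0956]
tool_rot: [0.144, 1.565, -0.143]
wrist_force: [0.6, 0.6, 4.3]
width: 0.225
```

Run:
```python
from h import *
p,R,s=tool();print(p,s['clock'],s['wrist_force'],s['width'])
for n in("side","top"): cv2.imwrite(f"pics/{n}3.png",camera(n))
a=cv2.imread('pics/side3.png');b=cv2.imread('pics/top3.png')
crop(0,a,160,230,150,140,4,'pics/s3c.png')
s=np.array([.5817,.1875]);r=.045;Rm=R
print('radius',np.linalg.norm(p[:2]-s),np.degrees(np.arctan2(*(p[:2]-s)[::-1])))
```

```text
[0.59042415 0.23199692 0.09558103] 4.9667 [0.61212482 0.60943955 4.2587277 ] 0.22540759248627398
radius 0.045344093198691114 78.90718873547935
```

View pics/s3c.png

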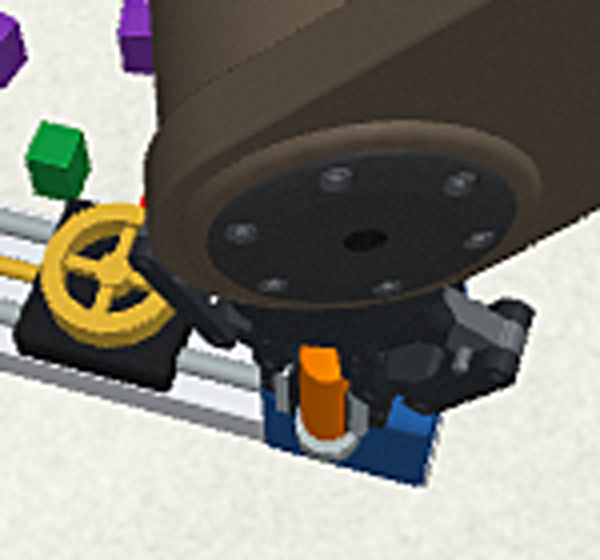

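Emit:
send_rows(rows=[0,-0.06,0.47,0,0,0,-1,0,-0.18,0.43,0,0,0,-1,0,-0.29,0.37,0,0,0,-1,0,-0.37,0.29,0,0,0,-1])

```text
clock: 5.4
position: [0.6253, 0.2021, 0.0954]
tool_rot: [0.144, 1.566, -0.143]
wrist_force: [-5.4, 0.5, 4.5]
width: 0.228
```

```bash
cat > st.py <<'E'
from h import *
p,R,s=tool();d=p[:2]-np.array([.5817,.1875])
print(p.round(4),R[:,0].round(3),'jaw',np.degrees(np.arctan2(R[1,2],R[0,2])).round(1),s['clock'],'F',s['wrist_force'].round(1),s['moment'].round(2),'w',round(s['width'],3))
print('radius',np.linalg.norm(d)*1000,'phi',(79.5-np.degrees(np.arctan2(d[1],d[0])))%360)
E
python3 st.py
```

```text
[0.6253 0.2021 0.0954] [-0.  0. -1.] jaw -10.5 5.4 F [-5.4  0.5  4.5] [ 0.09  1.28 -0.  ] w 0.228
radius 45.944286021084494 phi 60.980323084351966
```

Emit:
send_rows(rows=[0,-0.43,0.18,0,0,0,-1,0,-0.47,0.06,0,0,0,-1,0,-0.47,-0.06,0,0,0,-1,0,-0.43,-0.18,0,0,0,-1])

```text
clock: 5.73
position: [0.6165, 0.1574, 0.0953]
tool_rot: [0.145, 1.567, -0.144]
wrist_force: [-4.7, 7.6, 4.2]
width: 0.227
```

```bash
python3 st.py
```

```text
[0.6165 0.1574 0.0953] [-0.001  0.001 -1.   ] jaw -10.5 5.7333 F [-4.7  7.6  4.2] [1.44 1.04 0.  ] w 0.227
radius 45.993386833098995 phi 120.31680509736665
```

Emit:
send_rows(rows=[0,-0.37,-0.29,0,0,0,-1,0,-0.29,-0.37,0,0,0,-1,0,-0.18,-0.43,0,0,0,-1,0,-0.06,-0.47,0,0,0,-1])

```text
clock: 6.07
position: [0.5745, 0.1424, 0.0953]
tool_rot: [0.145, 1.564, -0.144]
wrist_force: [3.1, 4.9, 0.0]
width: 0.23
```

```bash
python3 st.py
```

```text
[0.5745 0.1424 0.0953] [ 0.002  0.001 -1.   ] jaw -10.6 6.0667 F [3.1 4.9 0. ] [ 0.93 -0.62 -0.04] w 0.23
radius 45.626542652656894 phi 178.53679432260552
```

Emit:
send_rows(rows=[0,0.06,-0.47,0,0,0,-1,0,0.18,-0.43,0,0,0,-1,0,0.29,-0.37,0,0,0,-1,0,0.37,-0.29,0,0,0,-1,0,0.43,-0.18,0,0,0,-1,0,0.47,-0.06,0,0,0,-1])

```text
clock: 6.57
position: [0.5378, 0.1967, 0.0955]
tool_rot: [0.143, 1.566, -0.144]
wrist_force: [5.2, -3.5, 2.8]
width: 0.229
```

```bash
python3 st.py
```

```text
[0.5378 0.1967 0.0955] [ 0. -0. -1.] jaw -10.5 6.5667 F [ 5.2 -3.5  2.8] [-0.71 -1.22  0.07] w 0.229
radius 44.90780253273254 phi 271.3588758643773
```

Emit:
send_rows(rows=[0,0.47,0.06,0,0,0,-1,0,0.43,0.18,0,0,0,-1,0,0.37,0.29,0,0,0,-1,0,0.29,0.37,0,0,0,-1,0,0.18,0.43,0,0,0,-1,0,0.06,0.47,0,0,0,-1])

```text
clock: 7.07
position: [0.5905, 0.233, 0.0951]
tool_rot: [0.142, 1.568, -0.144]
wrist_force: [-4.0, -4.8, 5.5]
width: 0.228
```

```bash
python3 st.py;  python3 - <<'E'
from h import *
for n in("side","top"): cv2.imwrite(f"pics/{n}4.png",camera(n))
a=cv2.imread('pics/side4.png');b=cv2.imread('pics/top4.png')
crop(0,a,85,220,200,140,4,'pics/s4c.png');crop(0,b,90,90,150,150,4,'pics/t4c.png')
E
```

```text
[0.5905 0.233  0.0951] [-0.002 -0.    -1.   ] jaw -10.4 7.0667 F [-4.  -4.8  5.5] [-1.08  0.61 -0.04] w 0.228
radius 46.31515597489416 phi 0.42062864201622574
```

View pics/s4c.png

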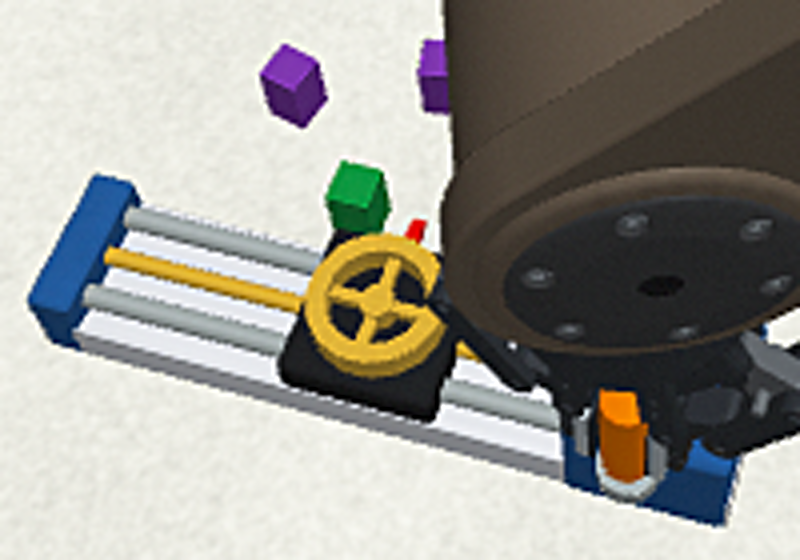

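View pics/t4c.png

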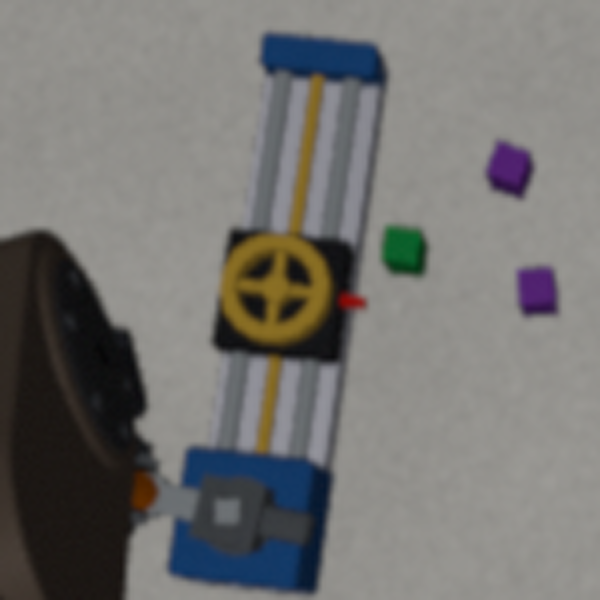

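Emit:
send_rows(rows=[0,-0.08,0.47,0,0,0,-1,0,-0.18,0.43,0,0,0,-1,0,-0.29,0.37,0,0,0,-1,0,-0.37,0.29,0,0,0,-1,0,-0.43,0.18,0,0,0,-1,0,-0.47,0.06,0,0,0,-1,0,-0.47,-0.06,0,0,0,-1,0,-0.43,-0.18,0,0,0,-1])

```text
clock: 7.83
position: [0.617, 0.1586, 0.0955]
tool_rot: [0.145, 1.566, -0.143]
wrist_force: [-1.7, 4.0, 7.1]
width: 0.224
```

Emit:
send_rows(rows=[0,-0.37,-0.29,0,0,0,-1,0,-0.29,-0.37,0,0,0,-1,0,-0.18,-0.43,0,0,0,-1,0,-0.06,-0.47,0,0,0,-1,0,0.06,-0.47,0,0,0,-1,0,0.18,-0.43,0,0,0,-1,0,0.29,-0.37,0,0,0,-1,0,0.37,-0.29,0,0,0,-1])

```text
clock: 8.5
position: [0.5395, 0.1727, 0.0955]
tool_rot: [0.144, 1.566, -0.144]
wrist_force: [2.8, -1.0, 6.5]
width: 0.227
```

Emit:
send_rows(rows=[0,0.43,-0.18,0,0,0,-1,0,0.47,-0.06,0,0,0,-1,0,0.47,0.06,0,0,0,-1,0,0.43,0.18,0,0,0,-1,0,0.37,0.29,0,0,0,-1,0,0.29,0.37,0,0,0,-1,0,0.18,0.43,0,0,0,-1,0,0.06,0.47,0,0,0,-1])

```text
clock: 9.17
position: [0.5905, 0.2328, 0.0952]
tool_rot: [0.143, 1.568, -0.143]
wrist_force: [-2.8, -4.5, 6.8]
width: 0.228
```

```bash
python3 st.py
```

```text
[0.5905 0.2328 0.0952] [-0.002 -0.    -1.   ] jaw -10.4 9.1667 F [-2.8 -4.5  6.8] [-0.81  0.55 -0.  ] w 0.228
radius 46.106687583581596 phi 0.44258635446934136
```

Emit:
send_rows(rows=[0,-0.08,0.47,0,0,0,-1,0,-0.18,0.43,0,0,0,-1,0,-0.29,0.37,0,0,0,-1,0,-0.37,0.29,0,0,0,-1,0,-0.43,0.18,0,0,0,-1,0,-0.47,0.06,0,0,0,-1,0,-0.47,-0.06,0,0,0,-1,0,-0.43,-0.18,0,0,0,-1])

```text
clock: 9.83
position: [0.6168, 0.1582, 0.0954]
tool_rot: [0.145, 1.566, -0.143]
wrist_force: [-3.5, 6.2, 6.9]
width: 0.229
```

Emit:
send_rows(rows=[0,-0.37,-0.29,0,0,0,-1,0,-0.29,-0.37,0,0,0,-1,0,-0.18,-0.43,0,0,0,-1,0,-0.06,-0.47,0,0,0,-1,0,0.06,-0.47,0,0,0,-1,0,0.18,-0.43,0,0,0,-1,0,0.29,-0.37,0,0,0,-1,0,0.37,-0.29,0,0,0,-1])

```text
clock: 10.5
position: [0.5396, 0.1723, 0.0955]
tool_rot: [0.144, 1.566, -0.144]
wrist_force: [3.8, -1.5, 4.8]
width: 0.221
```

Emit:
send_rows(rows=[0,0.43,-0.18,0,0,0,-1,0,0.47,-0.06,0,0,0,-1,0,0.47,0.06,0,0,0,-1,0,0.43,0.18,0,0,0,-1,0,0.37,0.29,0,0,0,-1,0,0.29,0.37,0,0,0,-1,0,0.18,0.43,0,0,0,-1,0,0.06,0.47,0,0,0,-1])

```text
clock: 11.17
position: [0.5904, 0.2326, 0.0953]
tool_rot: [0.143, 1.567, -0.143]
wrist_force: [-2.7, -2.2, 6.4]
width: 0.229
```

```bash
python3 st.py;  python3 - <<'E'
from h import *
for n in("side","top"): cv2.imwrite(f"pics/{n}5.png",camera(n))
a=cv2.imread('pics/side5.png');b=cv2.imread('pics/top5.png')
crop(0,a,85,220,200,140,4,'pics/s5c.png');crop(0,b,90,90,150,150,4,'pics/t5c.png')
E
```

```text
[0.5904 0.2326 0.0953] [-0.001  0.    -1.   ] jaw -10.4 11.1667 F [-2.7 -2.2  6.4] [-0.46  0.55 -0.  ] w 0.229
radius 45.91247567272995 phi 0.4073532925915657
```

View pics/t5c.png

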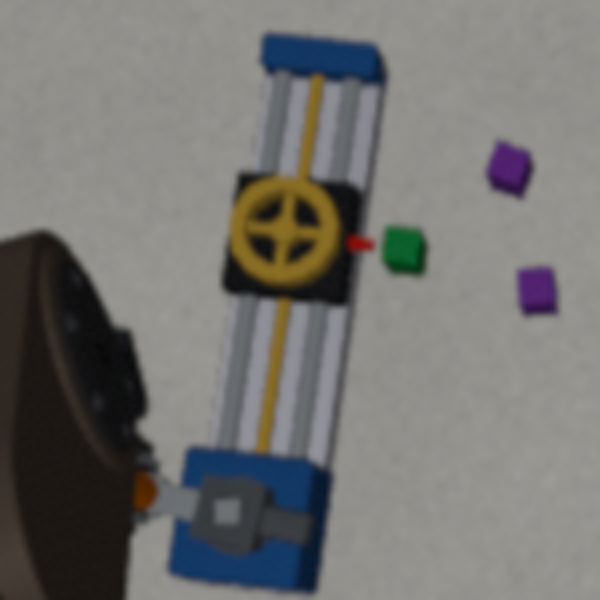

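View pics/s5c.png

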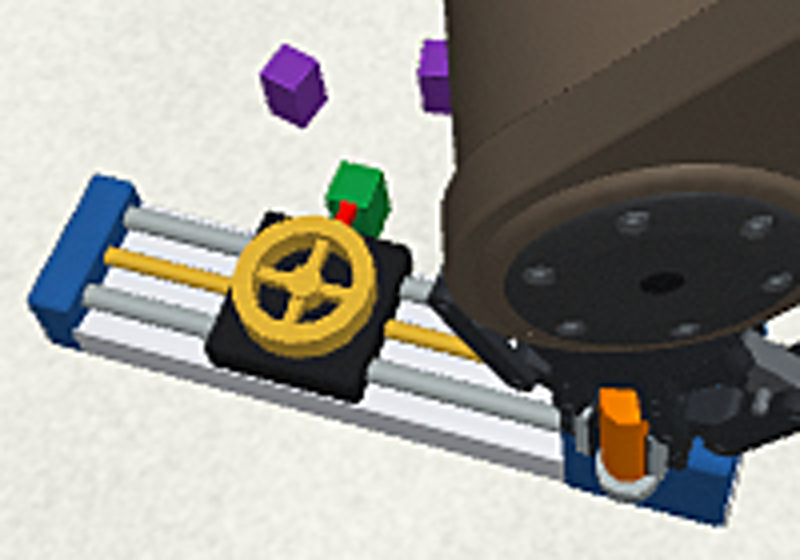

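Run:
```python
from h import *
T=lambda x,y:(90+x/4-.4,90+y/4-.4)
S=lambda x,y:(85+x/4-.4,220+y/4-.4)
u=np.array([np.cos(np.radians(-7.46)),np.sin(np.radians(-7.46))])
s=np.array([.5817,.1875])
for nm,n,q,z in [('ptr','top',T(362,244),.036),('ptr','side',S(345,213),.036),('mk','top',T(403,243),.037),('mk','side',S(360,182),.037),('fly','top',T(285,231),.061),('fly','side',S(303,286),.061),('ptr0','side',S(450,238),.036)]:
    P=ray(n,q,z)[:2];print(nm,n,P.round(4),'along mm',((P-s)@u*1000).round(1))
```

```text
ptr top [0.7299 0.1299] along mm 154.4
ptr side [0.7299 0.1262] along mm 154.9
mk top [0.7298 0.1078] along mm 157.2
mk side [0.727 0.111] along mm 154.0
fly top [0.731  0.1658] along mm 150.8
fly side [0.7317 0.1739] along mm 150.5
ptr0 side [0.6827 0.1315] along mm 107.4
```

Emit:
send_rows(rows=[0,-0.08,0.47,0,0,0,-1,0,-0.18,0.43,0,0,0,-1,0,-0.29,0.37,0,0,0,-1,0,0,0,0,0,0,-1,0,0,0,0,0,0,-1])

```text
clock: 11.68
position: [0.6202, 0.2123, 0.0955]
tool_rot: [0.145, 1.565, -0.143]
wrist_force: [2.6, -0.0, 6.4]
width: 0.229
```

Emit:
send_rows(rows=[0,0,0,0,0,0,-0.1,0,0,0,0,0,0,-0.1,0,0,0,0,0,0,-0.1,0,0,0,0,0,0,-0.1,0,0,0,0,0,0,-0.1])

```text
clock: 12.1
position: [0.6186, 0.2118, 0.095]
tool_rot: [0.144, 1.567, -0.144]
wrist_force: [0.3, -0.2, -0.3]
width: 0.453
```

```bash
python3 st.py;  python3 - <<'E'
from h import *
for n in("side",): cv2.imwrite(f"pics/{n}6.png",camera(n))
a=cv2.imread('pics/side6.png')
crop(0,a,85,220,200,140,4,'pics/s6c.png')
E
```

```text
[0.6186 0.2118 0.095 ] [-0.001 -0.    -1.   ] jaw -10.5 12.1 F [ 0.3 -0.2 -0.3] [0.02 0.04 0.07] w 0.453
radius 44.13662399203979 phi 46.1346112001458
```

View pics/s6c.png

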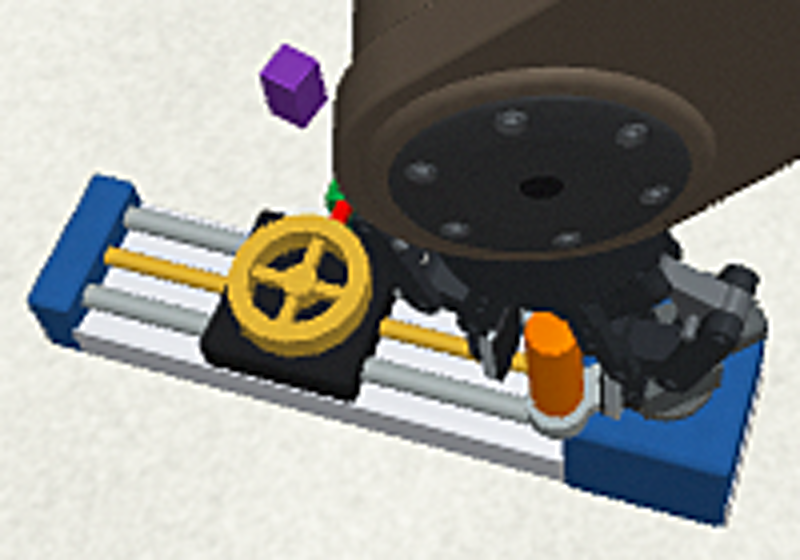

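Released with no wrist force. I'll go straight up slowly, then check.

Emit:
send_rows(rows=[-0.3,0,0,0,0,0,-0.1,-0.5,0,0,0,0,0,-0.1,-0.8,0,0,0,0,0,-0.1,-0.9,0,0,0,0,0,-0.1,-0.9,0,0,0,0,0,-0.1,-0.9,0,0,0,0,0,-0.1,-0.9,0,0,0,0,0,-0.1,-0.9,0,0,0,0,0,-0.1])

```text
clock: 12.82
position: [0.6186, 0.2115, 0.2505]
tool_rot: [0.144, 1.565, -0.143]
wrist_force: [-1.2, -0.1, -0.2]
width: 0.449
```

Emit:
send_rows(rows=[0,0.9,-0.3,0,0,0,0,0,0.9,-0.3,0,0,0,0,0,0.9,-0.3,0,0,0,0,0,0.9,-0.3,0,0,0,0,0,0.9,-0.3,0,0,0,0,0,0.9,-0.3,0,0,0,0,0,0,0,0,0,0,0,0,0,0,0,0,0,0])

```text
clock: 13.48
position: [0.5986, 0.3533, 0.2489]
tool_rot: [0.143, 1.565, -0.142]
wrist_force: [-0.3, 0.1, -0.4]
width: 0.501
```

```bash
python3 st.py;  python3 - <<'E'
from h import *
for n in("side","top"): cv2.imwrite(f"pics/{n}7.png",camera(n))
a=cv2.imread('pics/side7.png');b=cv2.imread('pics/top7.png')
crop(0,a,85,220,200,140,4,'pics/s7c.png');crop(0,b,90,90,150,150,4,'pics/t7c.png')
b0=cv2.imread('pics/top0.png');cv2.imwrite('pics/oth.png',cv2.resize(np.hstack([b0[130:300,300:400],b[130:300,300:400]]),None,fx=3,fy=3))
E
```

```text
[0.5986 0.3533 0.2489] [ 0.001  0.    -1.   ] jaw -10.4 13.4833 F [-0.3  0.1 -0.4] [-0.    0.07  0.04] w 0.501
radius 166.70193313388162 phi 355.3320772191022
```

View pics/s7c.png

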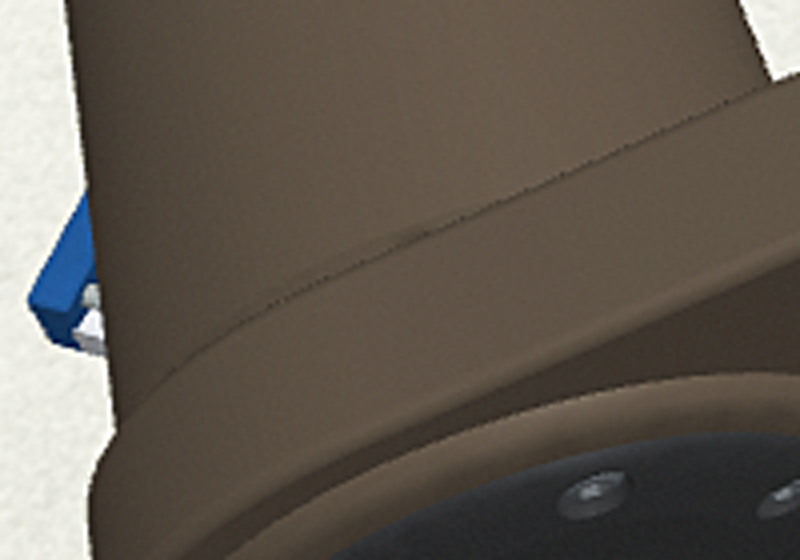

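View pics/t7c.png

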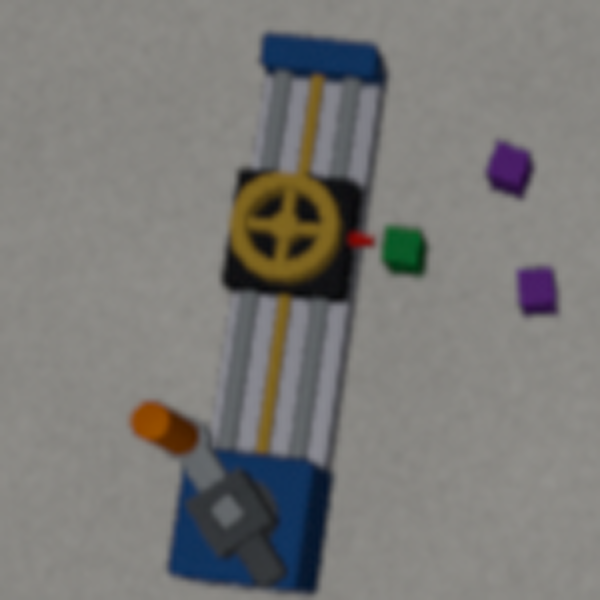

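View pics/oth.png

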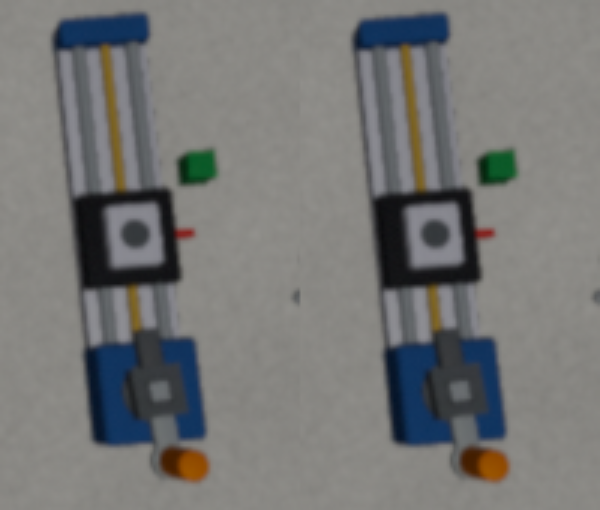

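Run:
```python
from h import *
T=lambda x,y:(90+x/4-.4,90+y/4-.4)
u=np.array([np.cos(np.radians(-7.46)),np.sin(np.radians(-7.46))]);s=np.array([.5817,.1875])
sh=ray('top',T(227,512),.086)[:2]
for nm,q,z in [('ptr',T(362,241),.036),('mk',T(403,243),.037),('fly',T(286,227),.061),('handle',T(151,420),.139)]:
    P=ray('top',q,z)[:2];print(nm,P.round(4),'along',((P-s)@u*1000).round(1),'from shaft',(np.linalg.norm(P-sh)*1000).round(1))
from cell import job
job.hand_in()
```

```text
ptr [0.7315 0.1299] along 156.0 from shaft 159.7
mk [0.7298 0.1078] along 157.2 from shaft 167.2
fly [0.7331 0.1653] along 153.0 from shaft 152.4
handle [0.6202 0.2097] along 35.2 from shaft 44.8
the job is handed in; nothing more can be done
```

I wound the crank on the flywheel slide about 3.1 turns clockwise, holding it by its orange handle. I then let go, pulled straight up and clear, and handed the job in at about 13.5 s on the robot's clock.

- **Pointer:** in the last top picture it stands about 1 mm short of the green marker's middle. A second reading, from the flywheel centre, puts it about 4 mm short. Both are within the 10 mm allowed.
- **Crank:** it looks seated. In the last top picture the handle top measures 44.8 mm from the shaft for an upright, fully down crank, against the expected 45 mm.
- **Forces:** the side-to-side wrist force stayed under about 10 N at every reading while winding, and was about zero after release.
- **Other slide:** its crank looks unchanged between the first and last top pictures.

**Checks that disagreed or failed:**
- The two cameras differed by up to about 8 mm across the rail and 3 mm along it.
- The arm blocked the final side view, so the last check rests on the top camera alone.

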